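Take a hooked parts bin down from its lipped rail

TASK

Take the deep parts bin, the one with the carry bar across its top, down from the hanging rack and stand it upright with its whole base on the flat bench mat, setting it down gently, and let go. It is caught behind two front lips: lift it until you feel the sprung hold-down plate above it begin to give, tilt it so that its foot swings out towards you over the lower lip, then draw it down and out, without forcing it against the rack. Leave the shallow bin hanging and the loose things on the bench where they are.

Things in the scene. Friction and masses are not known exactly. Their poses are not given: they have to be found in the camera images.
- bin: Deep bin to take down: blue plastic, 0.25-0.42 kg, footprint 124 x 100 mm (x, y), walls 55 high (front wall 41). Origin: footprint centre, on the underside; z up, +x to its back. Tub x -62 to 42; behind it stands the hook plate, x 58 to 62, z 0 to 95, full width, joined by a web at z 34-54. Below the web is an open slot, 16 wide, where the rack's lower lip stands.
- bar (a point): Centre of the bin's carry bar, at (0, 0, 110) mm in the bin. The bar runs along y, 10 mm thick in x, z 95 to 125, free between posts at y -44 and 44, 58 mm in front of the hook plate. Grasp across its thickness: lightly at first, firmly (80 N or more) once lifted 6 mm. It yields to +x; to -x the lip blocks it, so aim 1.5 mm to +x.
- foot (a point): Middle of the lower edge (foot) of the bin's hook plate, at (60, 0, 0) mm in the bin. A hung bin leans forward by 0.01 to 0.04 rad (front down): match that lean when grasping it.
- hook_top (a point): Middle of the upper edge of the bin's hook plate, at (60, 0, 95) mm in the bin. At rest it is 8 mm above the lower edge of the rack's upper lip, behind that lip.
- rack: Fixed grey hanging rack, 350 mm wide (y), 185 high; origin on the bench, +x to its back, away from the robot. Two places, y = 80 and -80 mm; a hung bin's hook plate stands in the plane x = 0, axes parallel to the rack's, 4 to 5 mm side play between cheeks. Over 16 N between bin and rack once the foot is lifted 3 mm (40 N before) counts as forcing.
- trough (a point): Trough floor on which the feet of hung bins stand, (0, 0, 80) mm in the rack; rear stop at x 4, 4 mm high. In front of it, x -8.5 to -4.5, is the lower lip, part of a steel keeper set by hand at a height that differs each time and is not measured: its top is 7 to 21 mm above the trough floor. A foot passes it only above that.
- rack_top (a point): Top of the rack's back panel, (27, 0, 185) mm in the rack; panel face at x 24. The keeper also carries the sprung hold-down plate (x -7 to 23) above the hook plates: a lifted bin meets it 0.5 mm after its foot clears the lower lip, at a lift of 7.5 to 21.5 mm. It gives from 2.5 N, adds 2.5 N per mm, and is solid after 4 mm. All else is rigid.
- lip_edge (a point): Rear lower edge of the fixed upper lip (x -7 to -3, z 167 to 180), at (-3, 0, 167) mm in the rack. Way out: lift 6 mm, move 4 mm back, lift on till the hold-down is felt, turn front up about 0.32 rad about this edge (foot swings to -x past the lower lip), draw it down along the plate's slant by the lift plus 16 mm, then away to -x.
- mat: Fixed flat dark rubber bench mat, 300 x 280 x 4 mm (x by y by z). Origin: centre of its underside; its top is 4 mm above the bench.
- neighbour: The shallow bin hanging beside it (tub 72 mm long, 34 mm high, no carry bar, same hook plate 60 mm behind its origin). It stays.
- shell: Loose yellow half housing of a power drill lying on the bench, about 150 x 165 x 28 mm; leave alone.
- screwdriver: Loose screwdriver lying on the bench; leave alone.
- wrench: Loose open-ended wrench lying on the bench; leave alone.
- collar: Loose steel collar, 36 mm across, 20 mm high, standing near the far right corner of the mat; leave alone.
- can: Loose can, 60 mm across, 120 mm high, standing beyond the mat; leave alone.
- pot: Loose small steel bowl, 70 mm across, 40 mm high, right of the mat; leave alone.
There are look-alikes about, which are no part of the job. Leave any orange or red look-alike of the bin alone.

How it is judged (in metres and radians):
On the way:
1. the bin is off the rack, held clear of rack and bench (x of foot in the frame of rack below -0.03 m and contact force between bin and rack below 0.1 N and contact force between bin and the fingers above 1 N and height (world z) of foot above 0.03 m and distance of bin from where it was at the start of the episode above 0.04 m), for 0.1 s.
At the end, for the whole second after the job is handed in: The deep bin stands upright (within 0.06 rad) and at rest on the mat, its footprint centre within 60 mm (mat x) and 55 mm (mat y) of the mat's centre so that the whole base is on it, released; the shallow bin still hangs within 12 mm of where it was (x of bin in the frame of mat between -0.06 and 0.06 m and y of bin in the frame of mat between -0.055 and 0.055 m and angle between bin's own z axis and vertical below 0.06 rad and z of bin in the frame of mat below 0.008 m and contact force between bin and mat above 1 N and contact force between bin and the fingers below 0.1 N and linear speed of bin below 0.02 m/s and distance of neighbour from where it was at the start of the episode below 0.012 m); the robot touches nothing.
It fails at once if the bin, lifted, is forced against the rack (over 16 N) (z of foot in the frame of rack above 0.083 m and contact force between bin and rack above 16 N).
It fails at once if the bin is forced against the rack (over 40 N) (contact force between bin and rack above 40 N).
It fails at once if the bin is dropped or pressed hard on the mat (over 45 N) (contact force between bin and mat above 45 N).
It fails at once if the shallow bin is displaced by over 12 mm (distance of neighbour from where it was at the start of the episode above 0.012 m).
It fails at once if a loose bystander is moved by over 30 mm (distance of any of shell, screwdriver, wrench, collar, can, pot from where it was at the start of the episode above 0.03 m).
It also fails if it takes over 56 s, if anything falls off the work surface, if the arm or the gripper's body presses on something with over 40 N, if the wrist force passes 120 N, or if a joint passes its speed limit or range.

ROBOT

A 6-joint arm with a two-finger parallel gripper is mounted at the origin on the work surface. World frame = base frame: x ahead of the robot, y to its left, z up, the work surface at z = 0. Lengths are in mm, angles in rad, forces in N, time in s.
With the tool pointing down it reaches from about 275 to 1000 mm from the base axis. Payload 8.4 kg.
Tool frame: the origin (TCP) lies between the finger pads; the fingertips stand 22 mm ahead of it and the grasp point (between the pads) lies 3 mm ahead of it (r.nose_length is the z of the fingertips in the tool frame, in mm); z points along the fingers, y is the line along which they close (so a half turn about z gives the same grasp; the last joint's range is limited). The gripper opens to 85 mm and grips with 20 to 120 N. Pads are 22 mm wide; open, the fingers measure 114 mm over their backs; the gripper's body (76 mm by 85 mm) begins 54 mm behind the grasp point. The pads swing forward as they close: fully open they stand 13 mm farther back than shut.
Start: joints at [1.202, 0.353, 1.633, -0, 1.155, -0.002], TCP at [224.143, 583.428, 232.781] pointing down, gripper open.
Joint ranges: [-2.63, 2.63], [-0.92, 2.1], [0.06, 2.66], [-1.3, 4.44], [0, 2.69], [-3.02, 3.02]. Speed limits (rad/s): [2.22, 2.22, 2.79, 3.14, 3.14, 3.14].

INTERFACE

Orientations are given as [roll, pitch, yaw] about the fixed x, y, z axes, in that order (R = Rz(yaw) Ry(pitch) Rx(roll)).
In Python, from rig import r, cams gives the robot as it stands.
- The arm moves only by the shell command python3 -m handwheel 'ROWS' [FORCE]. ROWS is a JSON object whose key "ticks" holds a list of rows, 1 to 5 of them, each of 7 numbers: a rotation vector rx, ry, rz in rad, then dx, dy, dz in mm, then the opening from 0.0 (shut) to 1.0 (fully open); each row shifts and turns the commanded pose from where the row before left it, along the tool's axes as they then stand; what a row does not reach is not made up. A row lasts 1/12 s, in which the tool goes at most 41.7 mm and 0.125 rad, less where a joint would pass 70% of its speed; a pose out of reach is approached as far as the arm can. The fingers move at their own pace and stop on an object; FORCE is the grip in N (left out, the last holds). Time passes only in rows, so rows that do not move let the fingers close. It prints the time, the measured TCP pose, the force, the opening and the grip force at its end. Input that does not fit is refused with a message, and nothing moves.
- r.sense(): the state, without advancing time (a new reading comes with each control period).
- cams.grab_frame(name): name is "scene" or "top"; returns the picture (420x560x3 uint8, red, green, blue); there is no depth.
- cams.camera_params(name): a dict with "fx", "fy", "cx", "cy" (pixels), "dist_coeffs" ([k1, k2, p1, p2, k3] as OpenCV has them; the pictures are not rectified), "rvec" (rotation vector, rad) and "tvec" (3), from world to camera coordinates, as OpenCV has them. Camera axes: x right, y down, z forward; pixel columns grow to the right and rows downward; lengths in mm; the calibration is good to about 2 mm. A picture is of the moment at which its call begins. camera_params takes no time and is no camera call.
- r.sign_off(): hands the job in; it is judged then, once.
The state is a dict: "clock": time; "qpos": joint angles; "qvel": joint speeds; "joint_efforts": joint torques, N m; "eef_pos": TCP position; "tcp_rot": TCP orientation; "contact_force": force on the tool from outside, world axes, zero at the start; "wrist_torque": the same for the moment, N m; "opening": opening from 0.0 (shut) to 1.0 (fully open); "grasp_force": force on a finger pad.
Only numpy, scipy, OpenCV 4.12 (cv2) and the standard library are available. Lean on these libraries where they do the work, as an engineer would, in place of code of your own. Each camera call takes 0.05 s, during which the arm holds its last target. There are 200 camera calls.

## Working session

There is one attempt and no reset: what is moved stays moved. The work goes in short steps, Python scripts to look and compute and a shell command to move; the robot and the scene stay as the last step left them, time stands still between calls to the robot, and variables do not carry over. Pictures are saved under pics/ and viewed, at most 10 in all, crops included, and the job is handed in when it is done.

```bash
mkdir -p pics; ls
python3 - <<'E'
from rig import r,cams
import cv2
for n in("scene","top"):
    cv2.imwrite(f"pics/{n}0.png",cv2.resize(cams.grab_frame(n)[:,:,::-1],(800,600),interpolation=cv2.INTER_CUBIC)); print(cams.camera_params(n))
print(r.sense())
E
```

```text
pics
{'fx': 401.9293340765577, 'fy': 401.9293340765577, 'cx': 284.3248336440226, 'cy': 206.76355111293313, 'dist_coeffs': array([-0.0167732,  0.       ,  0.       ,  0.       ,  0.       ]), 'rvec': array([ 0.68232018,  2.69899343, -1.01894994]), 'tvec': array([ 485.93977251, -116.26144274, 1508.57185371])}
{'fx': 388.19938168947357, 'fy': 388.19938168947357, 'cx': 276.46725884402576, 'cy': 206.4313455846513, 'dist_coeffs': array([0.02452717, 0.        , 0.        , 0.        , 0.        ]), 'rvec': array([ 2.18557595, -2.11664018,  0.19085393]), 'tvec': array([4.27723084e-01, 5.59782245e+02, 1.18211905e+03])}
{'clock': 0.1, 'qpos': array([ 1.20156371e+00,  3.53578744e-01,  1.63406025e+00,  1.21467341e-05,
        1.15518431e+00, -2.37809468e-03]), 'qvel': array([ 2.83433419e-04, -9.82156046e-05, -2.15704414e-03,  1.91115737e-03,
       -5.49888355e-04,  1.26900778e-03]), 'joint_efforts': array([-1.44862905e-03, -6.06356478e+01, -3.42819500e+01,  2.90243946e-06,
        4.07349231e-03, -4.79823115e-06]), 'eef_pos': array([224.00756604, 583.02673322, 232.13663091]), 'tcp_rot': array([-3.14036204e+00, -1.40331845e-05,  2.77473322e+00]), 'contact_force': array([-0.10288129,  0.57684708, -0.21188453]), 'wrist_torque': array([-0.02875866, -0.00092398, -0.00206374]), 'grasp_force': 0.0, 'opening': 1.0007314380542918}
```

View pics/scene0.png

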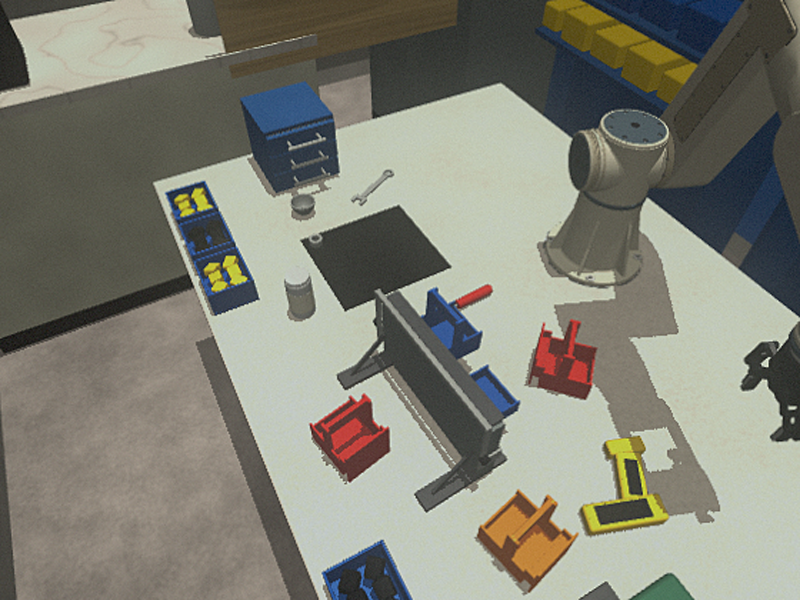

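View pics/top0.png

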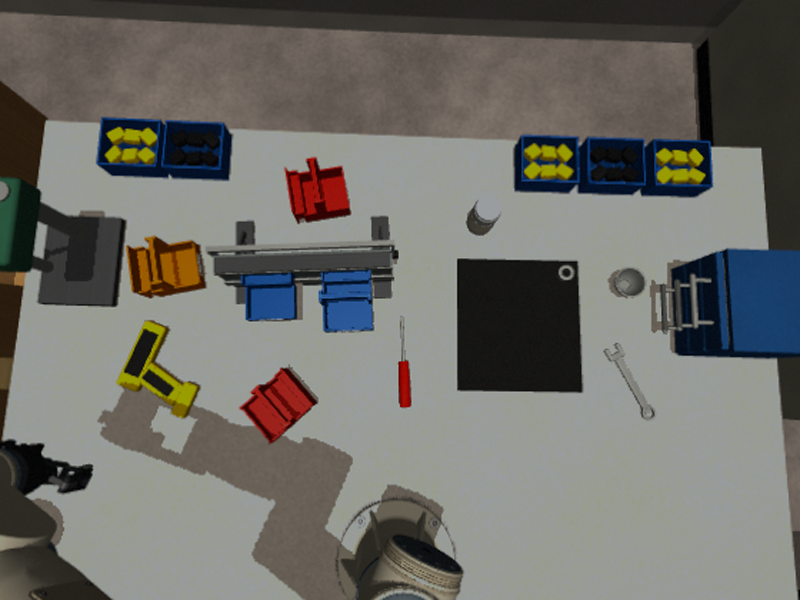

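The deep bin is at about (347,300) in the 800-px top view, with its bar at about (347,296). The shallow bin is at (271,297), the rack spans x 207–395, and the mat corners are near (458,260) to (582,391). I'll enlarge these next.

Run:
```python
from rig import r,cams
import cv2
t=cams.grab_frame("top")[:,:,::-1]; s=cams.grab_frame("scene")[:,:,::-1]
cv2.imwrite("pics/t1.png",cv2.resize(t[160:240,140:285],None,fx=5.5,fy=5.5,interpolation=cv2.INTER_CUBIC))
cv2.imwrite("pics/s1.png",cv2.resize(s[190:310,235:375],None,fx=5,fy=5,interpolation=cv2.INTER_CUBIC))
```

```text
(no output)
```

View pics/t1.png

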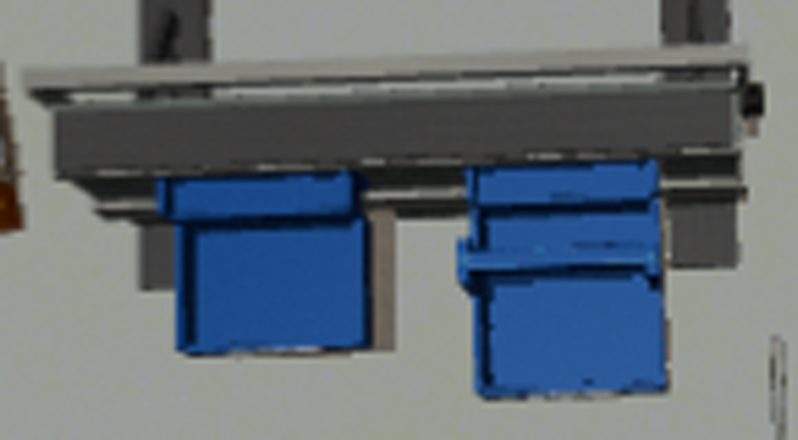

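View pics/s1.png

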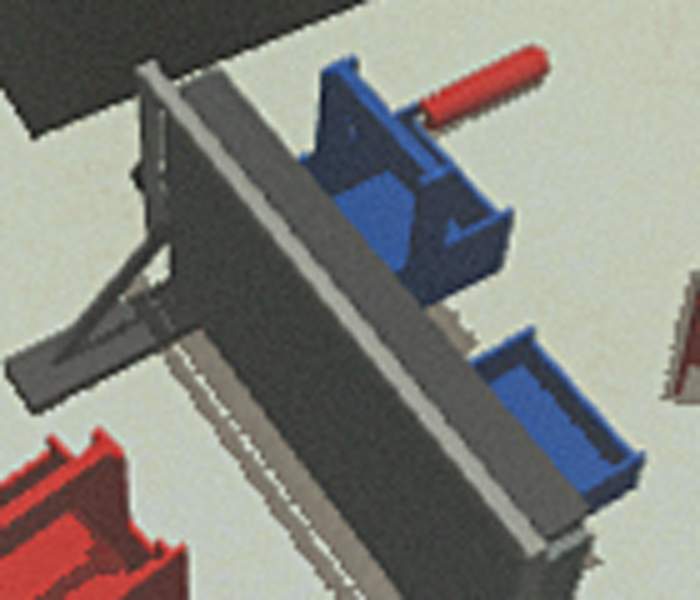

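```bash
cat > h.py <<'E'
from rig import r,cams
import cv2,numpy as np
from scipy.optimize import least_squares
from scipy.spatial.transform import Rotation as R
P={n:cams.camera_params(n) for n in("scene","top")}
def proj(n,X):
    p=P[n];K=np.array([[p['fx'],0,p['cx']],[0,p['fy'],p['cy']],[0,0,1]])
    return cv2.projectPoints(np.array(X,float).reshape(-1,3),p['rvec'],p['tvec'],K,p['dist_coeffs'])[0][:,0]
def ray(n,uv,z):
    p=P[n];K=np.array([[p['fx'],0,p['cx']],[0,p['fy'],p['cy']],[0,0,1]])
    q=cv2.undistortPoints(np.array(uv,float).reshape(-1,1,2),K,p['dist_coeffs'])[:,0]
    Rm=cv2.Rodrigues(p['rvec'])[0];c=-Rm.T@p['tvec'];d=np.c_[q,np.ones(len(q))]@Rm
    return c+d*((z-c[2])/d[:,2])[:,None]
def rack2w(v,X): return R.from_euler('z',v[2]).apply(X)+[v[0],v[1],0]
def bin2rack(v,X): # foot at (0,yoff,80), lean about foot
    return R.from_euler('y',-v[4]).apply(np.array(X,float)-[60,0,0])*1+[0,v[3],80]
E
cat > fit.py <<'E'
from h import *
c5=lambda u,v,s,x0,y0:((u+.5)/s-.5+x0,(v+.5)/s-.5+y0)
T=lambda u,v:c5(u,v,5.5,140,160); S=lambda u,v:c5(u,v,5,235,190)
obs=[("top",'r',(27,175,185),T(25,80)),("top",'r',(27,-175,185),T(745,56)),
("scene",'r',(27,-175,185),S(148,68)),("scene",'r',(27,175,185),S(535,548)),
("top",'b',(-62,50,41),T(480,397)),("top",'b',(-62,-50,41),T(665,390)),
("top",'b',(0,50,125),T(461,252)),("top",'b',(0,-50,125),T(657,247)),
("scene",'b',(-62,50,55),S(511,212)),("scene",'b',(-62,50,0),S(500,265))]
def model(v):
    out=[]
    for n,k,X,uv in obs:
        Y=np.array([X],float)
        if k=='b':Y=bin2rack(v,Y)
        out.append(proj(n,rack2w(v,Y))[0]-uv)
    return np.array(out)
s=least_squares(lambda v:np.r_[model(v).ravel(),(v[4]+.0-.025)/.01*.5,(v[3]+80)/3],[600,100,0,-80,.025],loss='soft_l1')
v=s.x;print(v);print(model(v).round(2))
c=np.diag(np.linalg.inv(s.jac.T@s.jac))**.5;print(c)
B=lambda X:rack2w(v,bin2rack(v,[X]))[0]
for k,X in dict(bar=(0,0,110),foot=(60,0,0)).items():print(k,B(X))
m=ray("top",np.array([(458,260),(579,260),(582,391),(457,391)])*.7,4);print("mat",m,m.mean(0))
for n,q in(("shell",(160,365)),("screwdriver",(403,362)),("red",(280,405)),("can",(490,210))):print(n,ray("top",np.array(q)*.7,20))
E
python3 fit.py
```

```text
[ 5.90754253e+02  2.00784848e+02  7.95418686e-02 -7.77301433e+01
  2.46706027e-02]
[[ 5.36  4.47]
 [-0.13  3.61]
 [ 0.89  5.15]
 [-0.58  1.77]
 [-0.27 -0.81]
 [ 0.32 -1.16]
 [-0.66  0.8 ]
 [ 0.37  0.07]
 [-0.45 -0.66]
 [-0.45  0.21]]
[1.54101451 2.12985588 0.01265329 2.71059452 0.01384227]
bar [534.43353208 118.31883183 188.48644056]
foot [596.9305359  123.30047086  80.        ]
mat [[ 652.07347089 -125.53499445    4.        ]
 [ 661.88257585 -406.24138397    4.        ]
 [ 362.80928578 -406.39142869    4.        ]
 [ 353.99464358 -126.97725977    4.        ]] [ 507.68999402 -266.28626672    4.        ]
shell [[391.46889823 524.23600823  20.        ]]
screwdriver [[413.68852891  -4.40963779  20.        ]]
red [[313.04549179 259.90371266  20.        ]]
can [[ 769.29431474 -195.99423428   20.        ]]
```

```bash
sed -e "s/if k=='b':Y=bin2rack(v,Y)/Y=bin2rack(v,Y) if k=='b' else Y+[[v[5],0,v[6]]]/" -e "s/-80,.025\]/-80,.025,0,0]/" fit.py > fit2.py
cat >> fit2.py <<'E'
for n in P:print(n,-cv2.Rodrigues(P[n]['rvec'])[0].T@P[n]['tvec'])
import sys
V={"top":((150,165),(5.5,140,160)),}
for n,s,x0,y0,w,h in(("top",5.5,140,160,145,80),("scene",5,235,190,140,120)):
    f=cams.grab_frame(n)[y0:y0+h,x0:x0+w,::-1];f=cv2.resize(f,None,fx=s,fy=s,interpolation=cv2.INTER_CUBIC)
    def L(A,col):
        q=(proj(n,A)-[x0,y0]+.5)*s-.5;cv2.polylines(f,[np.int32(q.round())],True,col,1,cv2.LINE_AA)
    BB=lambda A:rack2w(v,bin2rack(v,A))
    L(BB([(-62,50,41),(-62,-50,41),(-62,-50,0),(-62,50,0)]),(0,255,255))
    L(BB([(-5,50,125),(-5,-50,125),(5,-50,125),(5,50,125)]),(0,255,0))
    L(BB([(58,50,95),(58,-50,95),(62,-50,95),(62,50,95)]),(255,0,255))
    L(BB([(-62,50,55),(42,50,55),(42,-50,55),(-62,-50,55)]),(255,255,255))
    L(rack2w(v,np.array([(24,175,185),(24,-175,185),(30,-175,185),(30,175,185)])),(0,0,255))
    L(rack2w(v,np.array([(-7,175,180),(-7,-175,180),(-3,-175,180),(-3,175,180)])),(0,128,255))
    cv2.imwrite(f"pics/o_{n}.png",f)
a,b=cv2.imread("pics/o_top.png"),cv2.imread("pics/o_scene.png")
a=cv2.resize(a,None,fx=.65,fy=.65);b=cv2.resize(b[:420],None,fx=.7,fy=.7)
o=np.zeros((a.shape[0]+b.shape[0],800,3),np.uint8);o[:a.shape[0],:a.shape[1]]=a;o[a.shape[0]:,:b.shape[1]]=b;cv2.imwrite("pics/ov.png",o)
E
python3 fit2.py
```

```text
[ 5.89783163e+02  2.05080892e+02  7.24576757e-02 -8.20916867e+01
  1.85570990e-02  5.82014626e+00  2.70838198e+01]
[[ 0.84 -0.01]
 [-1.5  -0.06]
 [ 0.13  0.3 ]
 [-0.37 -1.17]
 [-0.59 -0.61]
 [ 0.04 -0.72]
 [-0.83  0.83]
 [ 0.22  0.35]
 [-0.09 -0.7 ]
 [-0.02  0.13]]
[1.69854869 1.9460578  0.00778479 2.32546666 0.01422637 2.27317652
 3.54753589]
bar [533.85806305 118.71392852 188.86769838]
foot [595.72613284 123.20460667  80.        ]
mat [[ 652.07347089 -125.53499445    4.        ]
 [ 661.88257585 -406.24138397    4.        ]
 [ 362.80928578 -406.39142869    4.        ]
 [ 353.99464358 -126.97725977    4.        ]] [ 507.68999402 -266.28626672    4.        ]
shell [[391.46889823 524.23600823  20.        ]]
screwdriver [[413.68852891  -4.40963779  20.        ]]
red [[313.04549179 259.90371266  20.        ]]
can [[ 769.29431474 -195.99423428   20.        ]]
scene [ 947.3143546   720.9099447  1052.77138477]
top [ 370.63677336   42.99303742 1253.61149097]
```

View pics/o_top.png

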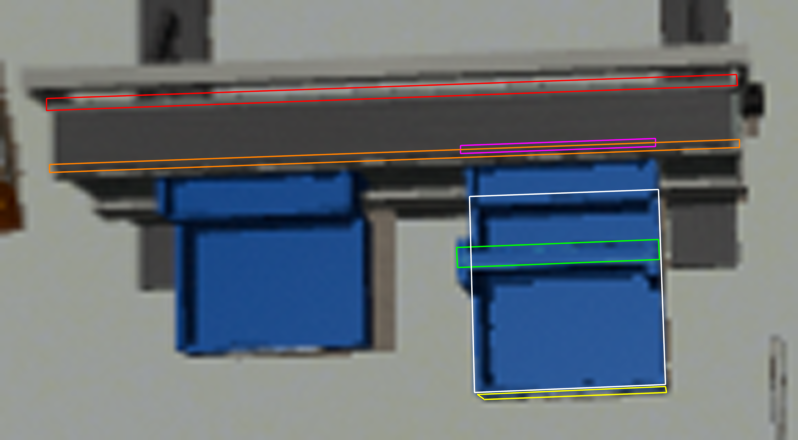

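View pics/o_scene.png

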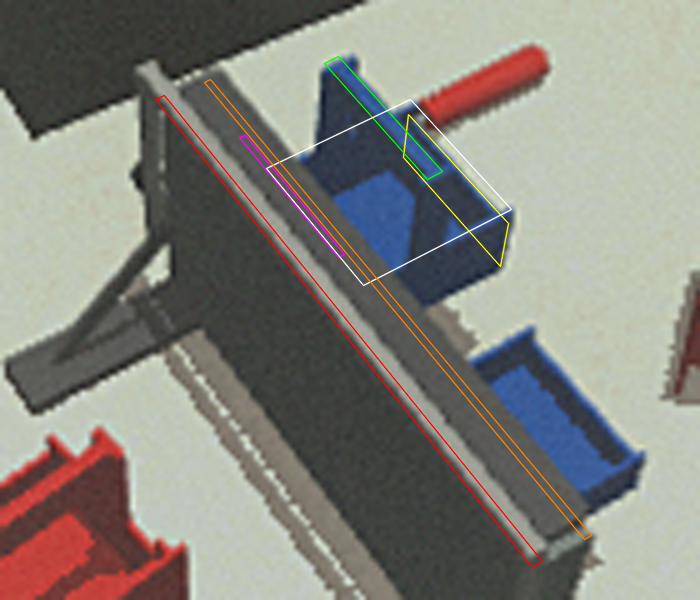

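The overlay matches: the bar's top runs (457–659, ~253) in the top crop and (325–440, 60–180) in the scene crop. The bar centre is at about (534,119,189) with a yaw of about 0.072.

Next I turn the wrist and narrow the fingers.

```bash
cat >> h.py <<'E'
YAW=.072
def need(p,th,yaw=YAW):
    "translation in tool axes (mm) and rotvec still needed to bring TCP to p, lean th about rack y"
    s=r.sense();R0=R.from_euler('xyz',s['tcp_rot']);Rt=R.from_euler('z',yaw)*R.from_euler('y',th)*R.from_matrix(np.array([[0,1,0],[1,0,0],[0,0,-1.]]))
    print("dtool",R0.inv().apply(np.array(p)-s['eef_pos']).round(2),"rot",(R0.inv()*Rt).as_rotvec().round(4),"F",s['contact_force'].round(2),"pos",s['eef_pos'].round(2),"t",s['clock'])
E
python3 -m handwheel '{"ticks": [[0, 0, 0.113, 0, 0, 0, 0.4], [0, 0, 0.113, 0, 0, 0, 0.4], [0, 0, 0.113, 0, 0, 0, 0.4], [0, 0, 0.113, 0, 0, 0, 0.4], [0, 0, 0.113, 0, 0, 0, 0.4]]}' 20
python3 -m handwheel '{"ticks": [[0, 0, 0.113, 0, 0, 0, 0.4], [0, 0, 0.113, 0, 0, 0, 0.4], [0, 0, 0.113, 0, 0, 0, 0.4], [0, 0, 0.113, 0, 0, 0, 0.4], [0, 0, 0.113, 0, 0, 0, 0.4]]}'
python3 -m handwheel '{"ticks": [[0, 0, 0, 0, 0, 0, 0.4]]}'
python3 -c "
from h import *
need((534,119,270),-.02)"
```

```text
clock: 0.72
eef_pos: [224.1, 583.4, 232.7]
tcp_rot: [-3.141, 0.0, 2.204]
contact_force: [0.3, 0.1, -0.2]
opening: 0.398
grasp_force: 0.0
clock: 1.13
eef_pos: [224.1, 583.4, 232.7]
tcp_rot: [-3.142, 0.0, 1.639]
contact_force: [0.4, -0.8, -0.6]
opening: 0.402
grasp_force: 0.0
clock: 1.22
eef_pos: [224.1, 583.4, 232.7]
tcp_rot: [-3.141, 0.0, 1.64]
contact_force: [0.3, 0.0, -0.3]
opening: 0.393
grasp_force: 0.0
dtool [-484.6   277.18  -37.25] rot [-0.0201  0.0002 -0.0031] F [ 0.28  0.02 -0.29] pos [224.11 583.37 232.71] t 1.2167
```

```bash
python3 -m handwheel '{"ticks": [[0, 0, 0, -32.3, 18.5, -2.5, 0.4], [0, 0, 0, -32.3, 18.5, -2.5, 0.4], [0, 0, 0, -32.3, 18.5, -2.5, 0.4], [0, 0, 0, -32.3, 18.5, -2.5, 0.4], [0, 0, 0, -32.3, 18.5, -2.5, 0.4]]}' >/dev/null
python3 -m handwheel '{"ticks": [[0, 0, 0, -32.3, 18.5, -2.5, 0.4], [0, 0, 0, -32.3, 18.5, -2.5, 0.4], [0, 0, 0, -32.3, 18.5, -2.5, 0.4], [0, 0, 0, -32.3, 18.5, -2.5, 0.4], [0, 0, 0, -32.3, 18.5, -2.5, 0.4]]}' >/dev/null
python3 -m handwheel '{"ticks": [[0, 0, 0, -32.3, 18.5, -2.5, 0.4], [0, 0, 0, -32.3, 18.5, -2.5, 0.4], [0, 0, 0, -32.3, 18.5, -2.5, 0.4], [0, 0, 0, -20, 12, -2.5, 0.4], [-0.02, 0, -0.003, -15, 8, -2.5, 0.4]]}'
python3 -m handwheel '{"ticks": [[0, 0, 0, 0, 0, 0, 0.4], [0, 0, 0, 0, 0, 0, 0.4]]}'
python3 - <<'E'
from h import *
need((535.5,118.8,192),-.02)
t=cams.grab_frame("top")[160:240,170:315,::-1];cv2.imwrite("pics/t2.png",cv2.resize(t,None,fx=5.5,fy=5.5,interpolation=cv2.INTER_CUBIC))
s=cams.grab_frame("scene")[150:270,265:405,::-1];cv2.imwrite("pics/s2.png",cv2.resize(s,None,fx=5,fy=5,interpolation=cv2.INTER_CUBIC))
E
```

```text
clock: 2.47
eef_pos: [519.3, 146.8, 270.4]
tcp_rot: [3.121, 0.0, 1.65]
contact_force: [0.1, 0.1, -0.1]
opening: 0.405
grasp_force: 0.0
clock: 2.63
eef_pos: [517.5, 148.5, 270.3]
tcp_rot: [3.122, -0.0, 1.649]
contact_force: [-0.4, 1.4, -0.2]
opening: 0.398
grasp_force: 0.0
dtool [-31.06  14.05  78.57] rot [-0.0003 -0.0003  0.0058] F [-0.35  1.41 -0.24] pos [517.54 148.54 270.29] t 2.6333
```

```bash
python3 -m handwheel '{"ticks": [[0, 0, 0.006, -31, 14, 0, 0.4], [0, 0, 0, 0, 0, 25, 0.4], [0, 0, 0, 0, 0, 25, 0.4], [0, 0, 0, 0, 0, 18, 0.4], [0, 0, 0, 0, 0, 0, 0.4]]}'
python3 - <<'E'
from h import *
need((535.5,118.8,192),-.02)
t=cams.grab_frame("top")[160:240,170:315,::-1];cv2.imwrite("pics/t2.png",cv2.resize(t,None,fx=3.5,fy=3.5,interpolation=cv2.INTER_CUBIC))
s=cams.grab_frame("scene")[150:270,265:405,::-1];cv2.imwrite("pics/s2.png",cv2.resize(s,None,fx=2.6,fy=2.6,interpolation=cv2.INTER_CUBIC))
a,b=cv2.imread("pics/t2.png"),cv2.imread("pics/s2.png");o=np.zeros((a.shape[0]+b.shape[0],max(a.shape[1],b.shape[1]),3),np.uint8);o[:a.shape[0],:a.shape[1]]=a;o[a.shape[0]:,:b.shape[1]]=b;cv2.imwrite("pics/c2.png",o)
E
```

```text
clock: 3.15
eef_pos: [532.4, 119.8, 198.9]
tcp_rot: [3.128, 0.001, 1.644]
contact_force: [-0.4, -1.0, -1.1]
opening: 0.404
grasp_force: 0.0
dtool [-1.26  2.9   6.94] rot [-0.0066  0.0006  0.0012] F [-0.39 -0.99 -1.07] pos [532.42 119.84 198.9 ] t 3.15
```

View pics/c2.png

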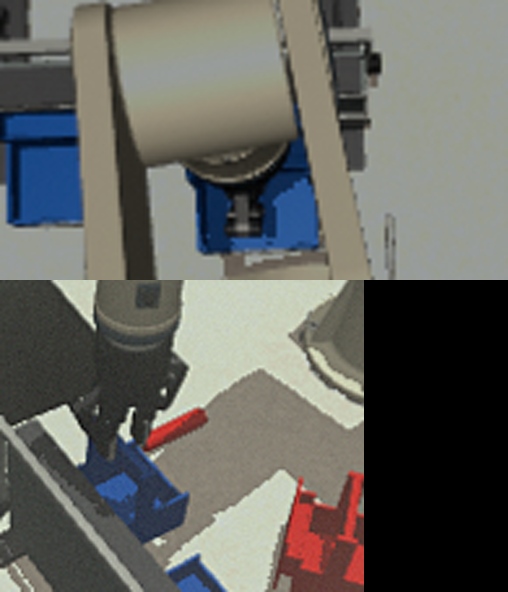

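The fingers straddle the bar, with their tips at about (105,455) and (145,445) in the scene part. I'll correct the last few mm and close lightly.

```bash
python3 -m handwheel '{"ticks": [[-0.0066, 0, 0, -1.2, 2.9, 7, 0.4], [0, 0, 0, 0, 0, 0, 0.4], [0, 0, 0, 0, 0, 0, 0.4]]}'
python3 -c "
from h import *
need((535.5,118.8,192),-.02)"
python3 -m handwheel '{"ticks": [[0, 0, 0, 0, 0, 0, 0.25], [0, 0, 0, 0, 0, 0, 0.15], [0, 0, 0, 0, 0, 0, 0.1], [0, 0, 0, 0, 0, 0, 0.05], [0, 0, 0, 0, 0, 0, 0]]}' 20
python3 -m handwheel '{"ticks": [[0, 0, 0, 0, 0, 0, 0], [0, 0, 0, 0, 0, 0, 0]]}' 20
python3 -c "
from h import *
need((535.5,118.8,192),-.02)"
```

```text
clock: 3.5
eef_pos: [538.7, 118.6, 196.3]
tcp_rot: [3.114, -0.0, 1.642]
contact_force: [-0.9, -0.6, -0.2]
opening: 0.402
grasp_force: 0.0
dtool [ 0.44 -3.28  4.19] rot [ 0.0076 -0.0002 -0.0006] F [-0.88 -0.58 -0.19] pos [538.68 118.59 196.28] t 3.5
clock: 3.92
eef_pos: [537.8, 118.3, 195.9]
tcp_rot: [3.116, -0.0, 1.642]
contact_force: [-5.7, 0.9, 5.4]
opening: 0.116
grasp_force: 20.1
clock: 4.08
eef_pos: [537.8, 118.3, 195.9]
tcp_rot: [3.116, -0.0, 1.642]
contact_force: [-5.4, -0.0, 6.3]
opening: 0.112
grasp_force: 20.2
dtool [ 0.65 -2.32  3.86] rot [ 0.0055 -0.0001 -0.001 ] F [-5.37 -0.02  6.34] pos [537.77 118.31 195.92] t 4.0833
```

```bash
python3 -m handwheel '{"ticks": [[0, 0, 0, 0, 0, -1, 0], [0, 0, 0, 0, 0, -1, 0], [0, 0, 0, 0, 0, 0, 0]]}' 25
python3 -m handwheel '{"ticks": [[0, 0, 0, 0, 0, -1, 0], [0, 0, 0, 0, 0, -1, 0], [0, 0, 0, 0, 0, 0, 0]]}' 25
python3 -m handwheel '{"ticks": [[0, 0, 0, 0, 0, -1, 0], [0, 0, 0, 0, 0, -1, 0], [0, 0, 0, 0, 0, 0, 0], [0, 0, 0, 0, 0, 0, 0]]}' 25
```

```text
clock: 4.33
eef_pos: [538.2, 118.2, 197.4]
tcp_rot: [3.115, 0.0, 1.642]
contact_force: [-1.8, -0.7, -1.5]
opening: 0.111
grasp_force: 26.0
clock: 4.58
eef_pos: [538.3, 118.3, 199.7]
tcp_rot: [3.115, -0.0, 1.642]
contact_force: [-1.5, 0.1, -2.6]
opening: 0.107
grasp_force: 26.0
clock: 4.92
eef_pos: [538.5, 118.4, 201.9]
tcp_rot: [3.114, -0.0, 1.642]
contact_force: [-0.1, 0.3, -1.7]
opening: 0.108
grasp_force: 24.5
```

```bash
python3 -m handwheel '{"ticks": [[0, 0, 0, 0, 0, 0, 0], [0, 0, 0, 0, 0, 0, 0], [0, 0, 0, 0, 0, 0, 0], [0, 0, 0, 0, 0, 0, 0]]}' 90
python3 -m handwheel '{"ticks": [[0, 0, 0, 0, 2, 0, 0], [0, 0, 0, 0, 2, 0, 0], [0, 0, 0, 0, 0, 0, 0], [0, 0, 0, 0, 0, 0, 0]]}'
```

```text
clock: 5.25
eef_pos: [538.2, 118.3, 201.6]
tcp_rot: [3.115, -0.0, 1.642]
contact_force: [-0.6, 0.2, -3.3]
opening: 0.084
grasp_force: 92.0
clock: 5.58
eef_pos: [542.4, 118.6, 201.7]
tcp_rot: [3.115, -0.0, 1.642]
contact_force: [-0.8, 0.5, -2.6]
opening: 0.086
grasp_force: 92.1
```

```bash
python3 -m handwheel '{"ticks": [[0, 0, 0, 0, 0, -1, 0], [0, 0, 0, 0, 0, 0, 0], [0, 0, 0, 0, 0, 0, 0]]}' | grep -E "eef|contact"
python3 -m handwheel '{"ticks": [[0, 0, 0, 0, 0, -1, 0], [0, 0, 0, 0, 0, 0, 0], [0, 0, 0, 0, 0, 0, 0]]}' | grep -E "eef|contact"
python3 -m handwheel '{"ticks": [[0, 0, 0, 0, 0, -1, 0], [0, 0, 0, 0, 0, 0, 0], [0, 0, 0, 0, 0, 0, 0]]}' | grep -E "eef|contact"
```

```text
eef_pos: [542.2, 118.6, 202.8]
contact_force: [0.5, -1.5, -3.1]
eef_pos: [542.2, 118.6, 203.8]
contact_force: [0.2, 0.7, -3.0]
eef_pos: [542.2, 118.6, 204.8]
contact_force: [-0.2, 1.0, -3.0]
```

```bash
python3 -m handwheel '{"ticks": [[0, 0, 0, 0, 0, -1, 0], [0, 0, 0, 0, 0, 0, 0], [0, 0, 0, 0, 0, 0, 0]]}' | grep -E "eef|contact"
python3 -m handwheel '{"ticks": [[0, 0, 0, 0, 0, -1, 0], [0, 0, 0, 0, 0, 0, 0], [0, 0, 0, 0, 0, 0, 0]]}' | grep -E "eef|contact"
python3 -m handwheel '{"ticks": [[0, 0, 0, 0, 0, -1, 0], [0, 0, 0, 0, 0, 0, 0], [0, 0, 0, 0, 0, 0, 0]]}' | grep -E "eef|contact"
```

```text
eef_pos: [542.2, 118.6, 205.8]
contact_force: [-0.7, 0.5, -3.6]
eef_pos: [542.1, 118.6, 206.8]
contact_force: [0.5, 0.1, -3.5]
eef_pos: [542.1, 118.6, 207.8]
contact_force: [-0.6, -0.6, -3.5]
```

```bash
python3 -m handwheel '{"ticks": [[0, 0, 0, 0, 0, -1, 0], [0, 0, 0, 0, 0, 0, 0], [0, 0, 0, 0, 0, 0, 0]]}' | grep -E "eef|contact"
python3 -m handwheel '{"ticks": [[0, 0, 0, 0, 0, -1, 0], [0, 0, 0, 0, 0, 0, 0], [0, 0, 0, 0, 0, 0, 0]]}' | grep -E "eef|contact"
python3 -m handwheel '{"ticks": [[0, 0, 0, 0, 0, -1, 0], [0, 0, 0, 0, 0, 0, 0], [0, 0, 0, 0, 0, 0, 0]]}' | grep -E "eef|contact"
```

```text
eef_pos: [542.1, 118.6, 208.8]
contact_force: [-0.5, 0.1, -3.2]
eef_pos: [542.0, 118.6, 209.8]
contact_force: [0.2, 0.2, -3.0]
eef_pos: [541.9, 118.5, 210.6]
contact_force: [1.5, -0.7, -3.8]
```

```bash
python3 -m handwheel '{"ticks": [[0, 0, 0, 0, 0, -0.7, 0], [0, 0, 0, 0, 0, 0, 0], [0, 0, 0, 0, 0, 0, 0]]}' | grep -E "eef|contact|rot"
python3 -m handwheel '{"ticks": [[0, 0, 0, 0, 0, 0, 0], [0, 0, 0, 0, 0, 0, 0]]}' | grep -E "eef|contact|rot"
python3 -c "
from h import *
print(r.sense()['wrist_torque'])"
```

```text
eef_pos: [542.0, 118.6, 211.3]
tcp_rot: [3.115, -0.0, 1.642]
contact_force: [2.4, 0.2, -6.6]
eef_pos: [541.9, 118.6, 211.3]
tcp_rot: [3.115, -0.0, 1.642]
contact_force: [1.3, -0.5, -6.1]
[ 0.0457881  -0.01736971  0.03177621]
```

```bash
python3 -m handwheel '{"ticks": [[0, 0, 0, 0, 0, -1, 0], [0, 0, 0, 0, 0, 0, 0], [0, 0, 0, 0, 0, 0, 0]]}' | grep -E "eef|contact|rot"
python3 -m handwheel '{"ticks": [[0.02, 0, 0, 0, 0.9, -1.1, 0], [0.02, 0, 0, 0, 0.9, -1.1, 0], [0.02, 0, 0, 0, 0.9, -1.1, 0], [0, 0, 0, 0, 0, 0, 0], [0, 0, 0, 0, 0, 0, 0]]}' | grep -E "eef|contact|rot"
```

```text
eef_pos: [542.0, 118.6, 212.4]
tcp_rot: [3.115, -0.0, 1.642]
contact_force: [3.3, 0.4, -8.2]
eef_pos: [544.0, 118.6, 215.3]
tcp_rot: [-3.107, 0.0, 1.642]
contact_force: [-1.3, 0.1, -6.4]
```

```bash
python3 -m handwheel '{"ticks": [[0.02, 0, 0, 0, 0.9, -1.1, 0], [0.02, 0, 0, 0, 0.9, -1.1, 0], [0.02, 0, 0, 0, 0.9, -1.1, 0], [0, 0, 0, 0, 0, 0, 0], [0, 0, 0, 0, 0, 0, 0]]}' | grep -E "eef|contact|rot"
python3 -m handwheel '{"ticks": [[0.02, 0, 0, 0, 0.9, -1.1, 0], [0.02, 0, 0, 0, 0.9, -1.1, 0], [0.02, 0, 0, 0, 0.9, -1.1, 0], [0, 0, 0, 0, 0, 0, 0], [0, 0, 0, 0, 0, 0, 0]]}' | grep -E "eef|contact|rot"
```

```text
eef_pos: [547.2, 118.9, 218.6]
tcp_rot: [-3.048, 0.0, 1.642]
contact_force: [-1.5, -0.5, -7.3]
eef_pos: [550.5, 119.1, 221.7]
tcp_rot: [-2.989, -0.0, 1.642]
contact_force: [-0.6, 0.5, -6.4]
```

```bash
python3 -m handwheel '{"ticks": [[0.02, 0, 0, 0, 0.9, -1.05, 0], [0.02, 0, 0, 0, 0.9, -1.05, 0], [0.02, 0, 0, 0, 0.9, -1.05, 0], [0, 0, 0, 0, 0, 0, 0], [0, 0, 0, 0, 0, 0, 0]]}' | grep -E "eef|contact|rot"
python3 -m handwheel '{"ticks": [[0.02, 0, 0, 0, 0.9, -1.05, 0], [0.02, 0, 0, 0, 0.9, -1.05, 0], [0.02, 0, 0, 0, 0.9, -1.05, 0], [0, 0, 0, 0, 0, 0, 0], [0, 0, 0, 0, 0, 0, 0]]}' | grep -E "eef|contact|rot"
```

```text
eef_pos: [554.1, 119.4, 224.3]
tcp_rot: [-2.929, -0.0, 1.642]
contact_force: [0.1, -0.1, -6.0]
eef_pos: [557.7, 119.7, 226.8]
tcp_rot: [-2.869, -0.0, 1.642]
contact_force: [0.1, 1.2, -4.8]
```

```bash
python3 -m handwheel '{"ticks": [[0.02, 0, 0, 0, 0.9, -1, 0], [0.01, 0, 0, 0, 0.4, -0.5, 0], [0, 0, 0, 0, 0, 0, 0], [0, 0, 0, 0, 0, 0, 0]]}' | grep -E "eef|contact|rot"
python3 -m handwheel '{"ticks": [[0, 0, 0, 0, 0, 1.5, 0], [0, 0, 0, 0, 0, 1.5, 0], [0, 0, 0, 0, 0, 0, 0], [0, 0, 0, 0, 0, 0, 0]]}' | grep -E "eef|contact|rot"
```

```text
eef_pos: [559.0, 119.8, 228.1]
tcp_rot: [-2.839, -0.0, 1.642]
contact_force: [0.2, 0.2, -5.2]
eef_pos: [557.7, 119.7, 225.3]
tcp_rot: [-2.838, -0.0, 1.642]
contact_force: [-0.4, -0.2, -3.5]
```

Free of contact. I'll draw it down along the slant.

```bash
python3 -m handwheel '{"ticks": [[0, 0, 0, 0, 0, 2, 0], [0, 0, 0, 0, 0, 2, 0], [0, 0, 0, 0, 0, 2, 0], [0, 0, 0, 0, 0, 0, 0], [0, 0, 0, 0, 0, 0, 0]]}' | grep -E "eef|contact"
python3 -m handwheel '{"ticks": [[0, 0, 0, 0, 0, 2, 0], [0, 0, 0, 0, 0, 2, 0], [0, 0, 0, 0, 0, 2, 0], [0, 0, 0, 0, 0, 0, 0], [0, 0, 0, 0, 0, 0, 0]]}' | grep -E "eef|contact"
```

```text
eef_pos: [555.9, 119.6, 219.3]
contact_force: [-0.5, 0.6, -3.1]
eef_pos: [554.1, 119.4, 213.6]
contact_force: [0.9, -0.7, -2.5]
```

```bash
python3 -m handwheel '{"ticks": [[0, 0, 0, 0, 0, 2, 0], [0, 0, 0, 0, 0, 2, 0], [0, 0, 0, 0, 0, 2, 0], [0, 0, 0, 0, 0, 0, 0], [0, 0, 0, 0, 0, 0, 0]]}' | grep -E "eef|contact"
```

```text
eef_pos: [552.3, 119.3, 207.8]
contact_force: [0.1, -0.3, -1.9]
```

```bash
python3 -m handwheel '{"ticks": [[0, 0, 0, 0, 0, 2, 0], [0, 0, 0, 0, 0, 2, 0], [0, 0, 0, 0, 0, 0, 0], [0, 0, 0, 0, 0, 0, 0]]}' | grep -E "eef|contact"
python3 -m handwheel '{"ticks": [[0, 0, 0, 0, 0, 2, 0], [0, 0, 0, 0, 0, 2, 0], [0, 0, 0, 0, 0, 0, 0], [0, 0, 0, 0, 0, 0, 0]]}' | grep -E "eef|contact"
```

```text
eef_pos: [551.1, 119.2, 204.0]
contact_force: [0.1, -0.5, -3.2]
eef_pos: [549.9, 119.1, 200.2]
contact_force: [0.2, -0.2, -3.2]
```

```bash
python3 -m handwheel '{"ticks": [[0, 0, 0, 0, 0, 2, 0], [0, 0, 0, 0, 0, 2, 0], [0, 0, 0, 0, 0, 0, 0], [0, 0, 0, 0, 0, 0, 0]]}' | grep -E "eef|contact"
```

```text
eef_pos: [548.7, 119.0, 196.4]
contact_force: [-0.6, 0.5, -2.5]
```

```bash
python3 -m handwheel '{"ticks": [[0, 0, 0, 0, -1.9, 0.6, 0], [0, 0, 0, 0, -1.9, 0.6, 0], [0, 0, 0, 0, -1.9, 0.6, 0], [0, 0, 0, 0, 0, 0, 0], [0, 0, 0, 0, 0, 0, 0]]}' | grep -E "eef|contact"
python3 -m handwheel '{"ticks": [[0, 0, 0, 0, -4.8, 1.5, 0], [0, 0, 0, 0, -4.8, 1.5, 0], [0, 0, 0, 0, -4.8, 1.5, 0], [0, 0, 0, 0, 0, 0, 0], [0, 0, 0, 0, 0, 0, 0]]}' | grep -E "eef|contact"
```

```text
eef_pos: [542.8, 118.7, 196.6]
contact_force: [0.2, 0.2, -2.3]
eef_pos: [527.5, 117.6, 196.7]
contact_force: [0.3, -0.4, -3.0]
```

```bash
python3 -m handwheel '{"ticks": [[0, 0, 0, 0, -9.5, 3, 0], [0, 0, 0, 0, -19, 6, 0], [0, 0, 0, 0, -19, 6, 0], [0, 0, 0, 0, -19, 6, 0], [0, 0, 0, 0, -9.5, 3, 0]]}'
python3 -m handwheel '{"ticks": [[0, 0, 0, 0, 0, 0, 0], [0, 0, 0, 0, 0, 0, 0]]}' |grep contact
python3 - <<'E'
from h import *
need((507.7,-266.3,200),0,.034)
f=cams.grab_frame("scene")[:,:,::-1];t=cams.grab_frame("top")[:,:,::-1];cv2.imwrite("pics/w.png",np.vstack([f[60:330,:],t[130:430]]))
E
```

```text
clock: 14.75
eef_pos: [445.6, 111.6, 196.3]
tcp_rot: [-2.836, 0.0, 1.642]
contact_force: [0.1, 0.8, -1.5]
opening: 0.076
grasp_force: 92.0
contact_force: [0.6, 0.1, -3.8]
dtool [-381.53   29.53  -12.73] rot [-0.3021  0.0054  0.0369] F [ 0.61  0.05 -3.8 ] pos [448.67 111.99 196.7 ] t 14.9167
```

View pics/w.png

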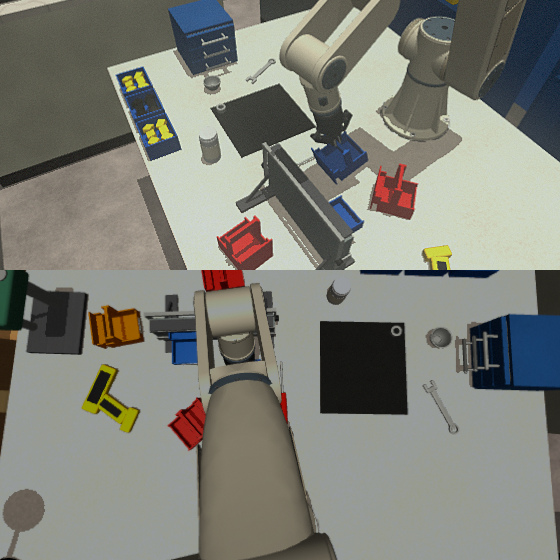

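The bin hangs free at about (340,155) in the scene part, and the shallow bin still hangs at about (347,213). I'll level it and carry it to the mat.

```bash
python3 -m handwheel '{"ticks": [[-0.06, 0, 0, 0, 0, 0, 0], [-0.06, 0, 0, 0, 0, 0, 0], [-0.06, 0, 0, 0, 0, 0, 0], [-0.06, 0, 0, 0, 0, 0, 0], [-0.062, 0, 0, 0, 0, 0, 0]]}' >/dev/null
python3 -m handwheel '{"ticks": [[0, 0, 0, -10, 1, 0, 0], [0, 0, 0, -25, 2.5, 0, 0], [0, 0, 0, -35, 3, 0, 0], [0, 0, 0, -35, 3, 0, 0], [0, 0, 0, -35, 3, 0, 0]]}' >/dev/null
python3 -m handwheel '{"ticks": [[0, 0, 0, -35, 3, 0, 0], [0, 0, 0, -35, 3, 0, 0], [0, 0, 0, -35, 3, 0, 0], [0, 0, 0, -35, 3, 0, 0], [0, 0, 0, -35, 3, 0, 0]]}' >/dev/null
python3 -m handwheel '{"ticks": [[0, 0, 0, -30, 2, 0, 0], [0, 0, 0, -20, 1, 0, 0], [0, 0, 0, -8, 0, 0, 0], [0, 0, 0, 0, 0, 0, 0], [0, 0, 0, 0, 0, 0, 0]]}'
python3 -c "
from h import *
need((507.7,-266.3,200),0,.072)"
```

```text
clock: 16.68
eef_pos: [505.0, -258.0, 195.8]
tcp_rot: [-3.139, -0.001, 1.641]
contact_force: [-0.2, 1.1, -3.1]
opening: 0.08
grasp_force: 92.0
dtool [-8.45  2.09 -4.26] rot [-0.0028 -0.0015 -0.0021] F [-0.17  1.13 -3.1 ] pos [ 505.01 -258.01  195.76] t 16.6833
```

```bash
python3 -m handwheel '{"ticks": [[-0.003, 0, 0, -8, 2, 10, 0], [0, 0, 0, 0, 0, 18, 0], [0, 0, 0, 0, 0, 18, 0], [0, 0, 0, 0, 0, 12, 0], [0, 0, 0, 0, 0, 4, 0]]}' >/dev/null
python3 -m handwheel '{"ticks": [[0, 0, 0, 0, 0, 2, 0], [0, 0, 0, 0, 0, 0, 0], [0, 0, 0, 0, 0, 0, 0]]}'|grep -E "eef|contact"
python3 -m handwheel '{"ticks": [[0, 0, 0, 0, 0, 2, 0], [0, 0, 0, 0, 0, 0, 0], [0, 0, 0, 0, 0, 0, 0]]}'|grep -E "eef|contact"
```

```text
eef_pos: [508.5, -265.9, 132.9]
contact_force: [0.5, 0.1, -2.4]
eef_pos: [508.1, -265.9, 130.7]
contact_force: [-0.0, 0.3, -2.9]
```

```bash
python3 -m handwheel '{"ticks": [[0, 0, 0, 0, 0, 1, 0], [0, 0, 0, 0, 0, 0, 0], [0, 0, 0, 0, 0, 0, 0]]}'|grep -E "eef|contact"
python3 -m handwheel '{"ticks": [[0, 0, 0, 0, 0, 1, 0], [0, 0, 0, 0, 0, 0, 0], [0, 0, 0, 0, 0, 0, 0]]}'|grep -E "eef|contact"
python3 -m handwheel '{"ticks": [[0, 0, 0, 0, 0, 1, 0], [0, 0, 0, 0, 0, 0, 0], [0, 0, 0, 0, 0, 0, 0]]}'|grep -E "eef|contact"
```

```text
eef_pos: [507.8, -265.8, 129.3]
contact_force: [-0.2, -0.1, -2.8]
eef_pos: [507.8, -265.8, 128.2]
contact_force: [0.1, 0.1, -2.9]
eef_pos: [507.8, -265.8, 127.2]
contact_force: [0.5, -0.1, -2.6]
```

```bash
python3 -m handwheel '{"ticks": [[0, 0, 0, 0, 0, 1, 0], [0, 0, 0, 0, 0, 1, 0], [0, 0, 0, 0, 0, 0, 0], [0, 0, 0, 0, 0, 0, 0]]}'|grep -E "eef|contact"
python3 -m handwheel '{"ticks": [[0, 0, 0, 0, 0, 1, 0], [0, 0, 0, 0, 0, 0, 0], [0, 0, 0, 0, 0, 0, 0]]}'|grep -E "eef|contact"
python3 -m handwheel '{"ticks": [[0, 0, 0, 0, 0, 0.7, 0], [0, 0, 0, 0, 0, 0, 0], [0, 0, 0, 0, 0, 0, 0]]}'|grep -E "eef|contact"
```

```text
eef_pos: [507.8, -265.7, 125.2]
contact_force: [0.3, 0.2, -2.3]
eef_pos: [507.8, -265.8, 124.2]
contact_force: [-0.4, 0.4, -2.5]
eef_pos: [507.9, -265.8, 123.5]
contact_force: [-0.9, 0.2, -3.4]
```

```bash
python3 -m handwheel '{"ticks": [[0, 0, 0, 0, 0, 0.7, 0], [0, 0, 0, 0, 0, 0, 0], [0, 0, 0, 0, 0, 0, 0]]}'|grep -E "eef|contact"
```

```text
eef_pos: [507.9, -265.8, 122.8]
contact_force: [-0.1, 0.7, -2.9]
```

```bash
python3 -m handwheel '{"ticks": [[0, 0, 0, 0, 0, 0.6, 0], [0, 0, 0, 0, 0, 0, 0], [0, 0, 0, 0, 0, 0, 0]]}'|grep -E "eef|contact"
python3 -m handwheel '{"ticks": [[0, 0, 0, 0, 0, 0.6, 0], [0, 0, 0, 0, 0, 0, 0], [0, 0, 0, 0, 0, 0, 0]]}'|grep -E "eef|contact"
```

```text
eef_pos: [507.9, -265.8, 122.2]
contact_force: [-0.6, -0.2, -3.2]
eef_pos: [507.9, -265.8, 121.6]
contact_force: [0.4, 0.3, -3.6]
```

```bash
python3 -m handwheel '{"ticks": [[0, 0, 0, 0, 0, 0.6, 0], [0, 0, 0, 0, 0, 0, 0], [0, 0, 0, 0, 0, 0, 0]]}'|grep -E "eef|contact"
```

```text
eef_pos: [507.9, -265.8, 121.0]
contact_force: [0.4, -0.2, -2.7]
```

```bash
python3 -m handwheel '{"ticks": [[0, 0, 0, 0, 0, 0.6, 0], [0, 0, 0, 0, 0, 0, 0], [0, 0, 0, 0, 0, 0, 0]]}'|grep -E "eef|contact"
python3 -m handwheel '{"ticks": [[0, 0, 0, 0, 0, 0.6, 0], [0, 0, 0, 0, 0, 0, 0], [0, 0, 0, 0, 0, 0, 0]]}'|grep -E "eef|contact"
```

```text
eef_pos: [507.7, -265.9, 120.8]
contact_force: [-3.5, -0.6, 4.6]
eef_pos: [507.5, -265.9, 120.7]
contact_force: [-6.7, 1.2, 10.3]
```

```bash
python3 -m handwheel '{"ticks": [[0, 0, 0, 0, 0, 0.6, 0], [0, 0, 0, 0, 0, 0, 0], [0, 0, 0, 0, 0, 0, 0]]}'|grep -E "eef|contact"
```

```text
eef_pos: [507.3, -266.0, 120.5]
contact_force: [-7.9, 2.2, 16.9]
```

Touched down; I'll back off the load and release.

```bash
python3 -m handwheel '{"ticks": [[0, 0, 0, 0, 0, -1, 0], [0, 0, 0, 0, 0, 0, 0], [0, 0, 0, 0, 0, 0, 0]]}'|grep -E "eef|contact"
python3 -m handwheel '{"ticks": [[0, 0, 0, 0, 0, 0, 0], [0, 0, 0, 0, 0, 0, 0], [0, 0, 0, 0, 0, 0, 0.1], [0, 0, 0, 0, 0, 0, 0.12], [0, 0, 0, 0, 0, 0, 0.15]]}' 20
python3 -m handwheel '{"ticks": [[0, 0, 0, 0, 0, 0, 0.2], [0, 0, 0, 0, 0, 0, 0.3], [0, 0, 0, 0, 0, 0, 0.4], [0, 0, 0, 0, 0, 0, 0.4], [0, 0, 0, 0, 0, 0, 0.4]]}'
```

```text
eef_pos: [507.7, -265.9, 120.8]
contact_force: [-5.5, 0.2, 9.2]
clock: 21.6
eef_pos: [508.0, -265.9, 120.2]
tcp_rot: [3.14, 0.0, 1.642]
contact_force: [-1.4, -0.3, 1.4]
opening: 0.148
grasp_force: 0.8
clock: 22.02
eef_pos: [508.0, -265.8, 120.3]
tcp_rot: [3.14, -0.0, 1.642]
contact_force: [0.5, 0.1, 0.4]
opening: 0.399
grasp_force: 0.0
```

```bash
python3 -m handwheel '{"ticks": [[0, 0, 0, 0, 0, -5, 0.4], [0, 0, 0, 0, 0, -20, 0.4], [0, 0, 0, 0, 0, -35, 0.4], [0, 0, 0, 0, 0, -35, 0.4], [0, 0, 0, 0, 0, -35, 0.4]]}'
python3 -m handwheel '{"ticks": [[0, 0, 0, 0, -30, 0, 0.4], [0, 0, 0, 0, -40, 0, 0.4], [0, 0, 0, 0, -40, 0, 0.4], [0, 0, 0, 0, -20, 0, 0.4], [0, 0, 0, 0, 0, 0, 0.4]]}'
python3 - <<'E'
from h import *
f=cams.grab_frame("scene")[:,:,::-1];t=cams.grab_frame("top")[:,:,::-1];cv2.imwrite("pics/z.png",np.vstack([f[60:330,:],t[130:430]]))
E
```

```text
clock: 22.43
eef_pos: [507.4, -265.6, 252.0]
tcp_rot: [3.14, -0.0, 1.642]
contact_force: [1.5, 0.2, -0.8]
opening: 0.4
grasp_force: 0.0
clock: 22.85
eef_pos: [374.2, -274.6, 250.4]
tcp_rot: [3.142, -0.0, 1.64]
contact_force: [-0.1, -0.1, 0.2]
opening: 0.399
grasp_force: 0.0
```

View pics/z.png

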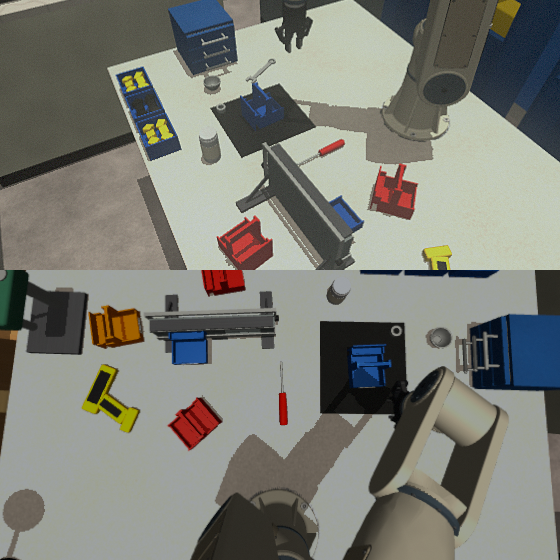

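The bin stands upright mid-mat at about (368,367) in the top part. The shallow bin still hangs at (190,347), and the loose things haven't moved.

```bash
python3 -c "
from rig import r
print(r.sign_off())"
```

```text
the job is handed in; nothing more can be done
None
```

The deep bin is off the rack and standing upright, released, near the centre of the mat; the shallow bin still hangs, the loose things look unmoved, and the job is handed in (no verdict was returned).

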